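Unplug the tall charger in the studio

ROBOT

A 6-joint arm with a two-finger parallel gripper is mounted at the origin on the work surface. World frame = base frame: x ahead of the robot, y to its left, z up, the work surface at z = 0. Lengths are in m, angles in rad, forces in N, time in s.
With the tool pointing down it reaches from about 0.375 to 0.975 m from the base axis. Payload 3.8 kg.
Tool frame: the origin (TCP) lies between the finger pads; the fingertips stand 22 mm ahead of it and the grasp point (between the pads) lies 3 mm ahead of it (bot.finger_overhang is the distance from the TCP to the fingertips, in m); x points along the fingers, y is the direction in which the jaws open and shut, and the axes are right-handed (so a half turn about x gives the same grasp; the last joint's range is limited). The gripper opens to 85 mm and grips with 20 to 120 N. Pads are 22 mm wide; open, the fingers measure 114 mm over their backs; the gripper's body (76 mm by 85 mm) begins 54 mm behind the grasp point. The pads swing forward as they close: fully open they stand 13 mm farther back than shut.
Start: joints at [-0.037, 0.264, 1.604, -0, 1.274, -0.037], TCP at [0.675, -0, 0.253] pointing down, gripper open.
Joint ranges: [-2.63, 2.63], [-0.94, 2.18], [0.31, 2.57], [-1.31, 4.45], [0, 2.66], [-2.55, 2.55]. Speed limits (rad/s): [2.57, 2.57, 3.14, 3.14, 3.14, 3.14].

INTERFACE

Orientations are given as a rotation vector (axis times angle).
In Python, from workcell import bot gives the robot as it stands. The module is installed in compiled form; this text tells all that it offers.
- The arm moves only by the tool arm_command, never from a script. Its argument "series" is a list that holds one entry, the list of rows, each a list of 7 numbers: the turn, a rotation vector about the tool's x, y, z in rad, then the shift along the tool's x, y, z in cm, then the opening, from 0 (shut) to 1 (fully open). In form: [[[rx, ry, rz, x, y, z, grip], ...]]. A call has 1 to 10 rows; each row shifts and turns the pose as measured when the row begins, along the tool's axes as they then stand; what a row does not reach is not made up. A row lasts 1/10 s, in which the tool goes at most 50 mm and 8.59 degrees, less where a joint would pass 70% of its speed; a pose out of reach is approached as far as the arm can. A call is refused whole if a number of a shift passes 5 or a number of a turn 0.15, either way. A call with a gripper value outside its range is refused whole. The fingers move at their own pace and stop on an object; "newtons" is the grip in N (left out, the last holds). Time passes only in rows, so rows that do not move let the fingers close. It gives the time, the measured TCP pose, the force and the opening at its end, in the units of the state.
- bot.read_state(): the state, without advancing time (a new reading comes with each control period).
- bot.read_camera(name): name is "scene" or "side" or "wrist"; returns (picture, depth): 420x560x3 uint8, blue, green, red; 420x560 float32, m along the optical axis (not along the pixel's ray), 0 where there is no reading.
- bot.camera_info(name): a dict with "K" (3x3 intrinsics, pixels), "dist_coeffs" ([k1, k2, p1, p2, k3] as OpenCV has them; the pictures are not rectified), "extrinsics" (4x4, takes a point from camera to world coordinates). Camera axes: x right, y down, z forward; pixel columns grow to the right and rows downward; lengths in m; the calibration is good to about 2 mm. A picture is of the moment at which its call begins: read the wrist's pose just before it. camera_info takes no time and is no camera call; for the wrist camera it gives the pose at the moment of the call.
- bot.finish_job(): hands the job in, once; it reports no verdict.
The state is a dict: "time": time; "q": joint angles; "joint_vel": joint speeds; "joint_torque": joint torques, N m; "tool_pos": TCP position; "tcp_rot": TCP orientation; "wrist_force": force on the tool from outside, world axes, zero at the start; "torque": the same for the moment, N m; "width": opening from 0.0 (shut) to 1.0 (fully open).
Only numpy, scipy, OpenCV 4.12 (cv2) and the standard library are available. Lean on these libraries where they do the work, as an engineer would, in place of code of your own. Each camera call takes 0.05 s, during which the arm holds its last target.

TASK

Pull the tall charger straight up out of the power block on the painter's table and set it down gently inside the shallow wooden tray, standing or lying. Leave the two low plugs in the block as they are.

Things in the scene. Friction and masses are not known exactly. Their poses are not given: they have to be found in the camera images.
- charger: Tall black plug in any of the power block's 3 sockets. Housing 34 (its x, across the block; grip here) x 42 (y) x 64 mm high (z up); origin: housing's middle, 32 mm above the block's top face. Grey foot below, 22 mm long, so its lowest point is 54 mm under the origin. Sprung catches: about 10-15 N straight up frees it within 10 mm; wholly out after 22 mm. About 0.11 kg.
- cube_plug: Low black square plug, 44 x 44 mm, housing 32 mm high above the block; origin: middle of the housing. Leave it plugged in. The power block is a white bar fixed to the table at any yaw, 85 mm (x) by 270 mm (y) by 48 mm high, with 3 sockets 80 mm apart along y; all three plugs have their axes parallel to it.
- round_plug: Low black round plug, 46 mm across, housing 26 mm high above the block, in the remaining socket of the same block; origin: middle of the housing. Leave it plugged in.
- tray: Shallow open wooden tray fixed to the table, 170 mm (its x) by 160 mm (its y) by 30 mm high outside, walls 6 mm, floor about 6 mm thick. Origin: centre of its underside, on the table; z up. It is empty at the start.
There are look-alikes about, which are no part of the job. Several things have the shape of the tray; the one meant has the colours described above.

How it is judged:
By the outcome, as a careful person would: the job done as asked, in the order asked, and still so for the second after the job is handed in, with the robot touching nothing.
It also fails if it takes over 43 s, if anything falls off the work surface, if the arm or the gripper's body presses on something with over 40 N, if the wrist force passes 120 N, or if a joint passes its speed limit or range.

## Working session

There is one attempt and no reset: what is moved stays moved. The work goes in short steps, Python scripts to look and compute and a tool call to move; the robot and the scene stay as the last step left them, time stands still between calls to the robot, and variables do not carry over. Pictures are saved under pics/ and viewed, and the job is handed in when it is done.

Besides the shell and the picture viewer there is one more tool, called after "Call:" as name(argument=value, ...) on one line, values as JSON. arm_command: Moves the arm, as the interface text tells. Its arguments: {"type":"object","properties":{"series":{"type":"array"},"newtons":{"type":"number"}},"required":["series"]}

```bash
mkdir -p pics; python3 - <<'E'
from workcell import bot
import cv2,numpy as np
s=bot.read_state();print(s)
for n in("scene","side","wrist"):
    i=bot.camera_info(n);p,d=bot.read_camera(n)
    cv2.imwrite(f"pics/{n}0.png",p);np.savez(f"{n}0.npz",p=p,d=d,K=i["K"],D=i["dist_coeffs"],E=i["extrinsics"])
    print(n,np.round(i["E" if 0 else "extrinsics"],3).tolist(),i["dist_coeffs"])
E
```

```text
{'time': 0.0, 'q': array([-3.68845056e-02,  2.64790601e-01,  1.60540111e+00,  1.30541502e-05,
        1.27369286e+00, -3.68829403e-02]), 'joint_vel': array([-0.000402  , -0.00027205,  0.00152409, -0.00042393, -0.00140641,
       -0.00086591]), 'joint_torque': array([ 6.10465631e-04, -5.15121067e+01, -3.67308676e+01, -4.07824507e-05,
        1.31324201e-02,  1.46811578e-05]), 'tool_pos': array([6.74307309e-01, 3.82388750e-05, 2.51922096e-01]), 'tcp_rot': array([ 1.20819144,  1.21095458, -1.2108438 ]), 'wrist_force': array([ 0.26333249, -0.61846374, -0.2895344 ]), 'torque': array([-0.00040668, -0.00430856,  0.01093169]), 'width': 0.9984870389454682}
scene [[-0.354, 0.545, -0.76, 1.205], [0.935, 0.185, -0.303, 0.31], [-0.024, -0.818, -0.575, 0.647], [0.0, 0.0, 0.0, 1.0]] [-0.08855294  0.          0.          0.          0.        ]
side [[-0.949, -0.169, 0.267, 0.177], [-0.315, 0.549, -0.774, 0.739], [-0.016, -0.819, -0.574, 0.627], [0.0, 0.0, 0.0, 1.0]] [-0.03738764  0.          0.          0.          0.        ]
wrist [[1.0, 0.001, -0.002, 0.674], [0.0, -0.964, -0.267, 0.068], [-0.002, 0.267, -0.964, 0.373], [0.0, 0.0, 0.0, 1.0]] [0.02370765 0.         0.         0.         0.        ]
```

View pics/scene0.png

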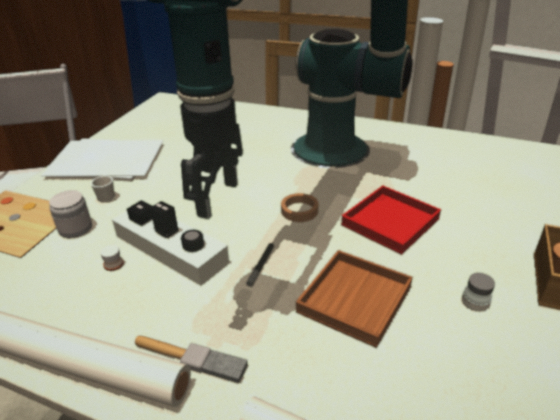

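View pics/side0.png

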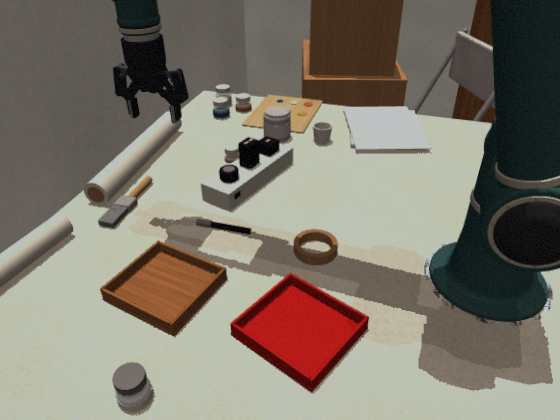

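View pics/wrist0.png

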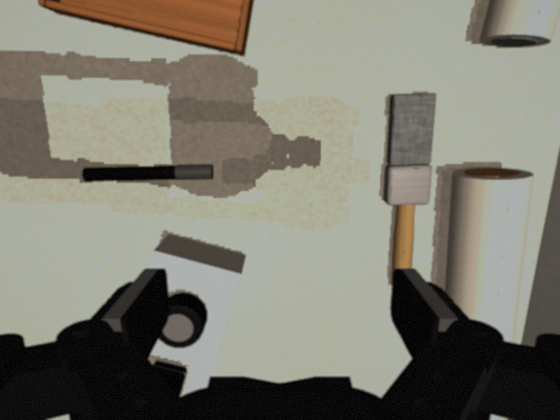

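The scene picture shows the block at (170,235): cube (140,212), tall charger (164,218) in the middle socket, round plug (192,238). The wooden tray is at (357,293), and the red one is the look-alike. In the side picture the charger is at (248,152) and the tray at (165,285).

```bash
cat >h.py <<'E'
import numpy as np,cv2
def cloud(f):
    z=np.load(f);d=z['d'];h,w=d.shape
    u,v=np.meshgrid(np.arange(w),np.arange(h))
    n=cv2.undistortPoints(np.stack([u,v],-1).reshape(-1,1,2).astype(float),z['K'],z['D']).reshape(h,w,2)
    P=np.dstack([n[...,0]*d,n[...,1]*d,d])@z['E'][:3,:3].T+z['E'][:3,3]
    P[d==0]=np.nan
    return P,z['p']
def rect(xy):
    (c,s,a)=cv2.minAreaRect((xy*1000).astype(np.float32)); return np.round(c,1),np.round(s,1),round(a,2)
E
python3 - <<'E'
from h import *
for n,(bb,bt) in {'scene':((110,235,190,280),(290,415,245,345)),'side':((195,300,130,210),(95,235,235,335))}.items():
    P,p=cloud(n+'0.npz')
    def sub(b,lo,hi,col=None):
        Q=P[b[2]:b[3],b[0]:b[1]];C=p[b[2]:b[3],b[0]:b[1]].astype(int)
        m=(Q[...,2]>lo)&(Q[...,2]<hi)
        if col:m&=col(C)
        return Q[m]
    dark=lambda C:C.max(-1)<70
    wood=lambda C:(C[...,2]>C[...,0]+50)
    for nm,b,lo,hi,c in [('blocktop',bb,.04,.053,None),('low',bb,.06,.085,dark),('tall',bb,.09,.12,dark),('talltop',bb,.106,.12,None),('tray',bt,.02,.04,wood)]:
        q=sub(b,lo,hi,c)
        if len(q)>4: print(n,nm,len(q),rect(q[:,:2]),np.round(np.median(q,0),4))
E
python3 - <<'E'
import cv2
for n,b in {'scene':(100,190,240,280),'side':(190,125,310,210)}.items():
    p=cv2.imread(f'pics/{n}0.png')[b[1]:b[3],b[0]:b[2]];cv2.imwrite(f'pics/{n}0c.png',cv2.resize(p,None,fx=5,fy=5,interpolation=cv2.INTER_CUBIC))
E
```

```text
scene blocktop 2083 (array([ 584.4, -201. ]), array([135.6, 281.6]), 3.2) [ 0.582  -0.1688  0.0458]
scene low 686 (array([ 563.7, -199.6]), array([200.1,  41.2]), 72.99) [ 0.5664 -0.2016  0.0721]
scene tall 298 (array([ 562.3, -202.9]), array([45.5, 32.6]), 76.05) [ 0.5715 -0.1941  0.1049]
scene talltop 216 (array([ 561.4, -201.7]), array([43.7, 34.7]), 76.66) [ 0.5627 -0.2014  0.1098]
scene tray 1000 (array([530.7, 216.5]), array([160.2, 261.4]), 78.54) [0.5931 0.2105 0.0275]
side blocktop 1330 (array([ 576.7, -248.7]), array([355.1, 158. ]), 74.15) [ 0.5477 -0.1562  0.0462]
side low 578 (array([ 554.9, -199.8]), array([205.6,  46.1]), 72.59) [ 0.5451 -0.1928  0.0724]
side tall 228 (array([ 554.3, -197.7]), array([42.3, 33.5]), 71.04) [ 0.5489 -0.1871  0.1052]
side talltop 128 (array([ 554.1, -199.8]), array([45.1, 32.5]), 71.04) [ 0.5533 -0.1974  0.1099]
side tray 853 (array([527., 219.]), array([160.8, 263.1]), 78.4) [0.5568 0.2305 0.0293]
```

View pics/scene0c.png

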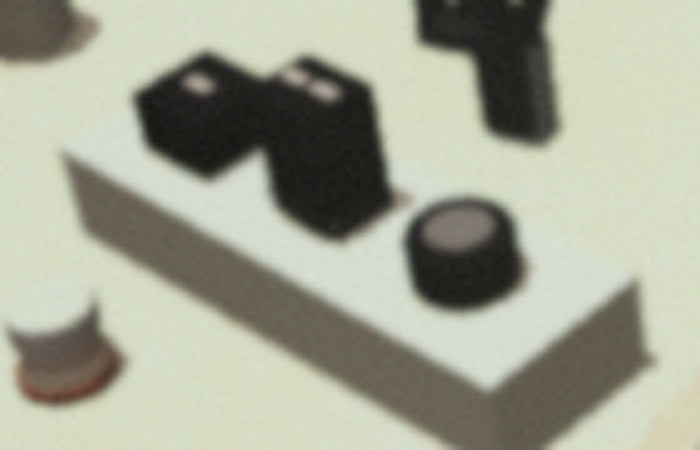

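View pics/side0c.png

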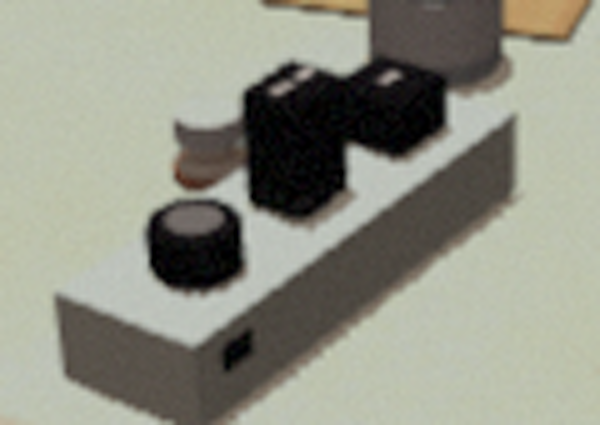

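Call:
arm_command(series=[[[0.149, 0, 0, 0, 0, 0, 1], [0.149, 0, 0, 0, 0, 0, 1], [0, 0, 0, 0, -0.6, 4.7, 1], [0, 0, 0, 0, -0.6, 4.7, 1], [0, 0, 0, 0, -0.6, 4.7, 1], [0, 0, 0, 0, -0.6, 4.7, 1], [0, 0, 0, 0, -0.6, 4.7, 1], [0, 0, 0, 0, -0.6, 4.7, 1], [0, 0, 0, 0, 0, 0, 1], [0, 0, 0, 0, 0, 0, 1]]], newtons=60)

```text
time: 1.15
tool_pos: [0.549, -0.2648, 0.2472]
tcp_rot: [1.428, 1.055, -1.437]
wrist_force: [-0.2, 1.0, -0.5]
width: 0.998
```

```bash
cat >>h.py <<'E'
def snap(n,tag):
    from workcell import bot
    s=bot.read_state();i=bot.camera_info(n);p,d=bot.read_camera(n)
    cv2.imwrite(f"pics/{tag}.png",p);np.savez(f"{tag}.npz",p=p,d=d,K=i["K"],D=i["dist_coeffs"],E=i["extrinsics"])
    from scipy.spatial.transform import Rotation as R
    print(s['time'],np.round(s['tool_pos'],4),np.round(R.from_rotvec(s['tcp_rot']).as_matrix(),3).tolist(),np.round(s['wrist_force'],1),s['width'])
    return s
E
python3 -c "
from h import *
snap('wrist','w1')"
```

```text
1.15 [ 0.549  -0.2648  0.2472] [[-0.008, 0.954, -0.301], [0.002, -0.301, -0.954], [-1.0, -0.008, 0.001]] [-0.2  1.  -0.5] 0.9977325629721676
```

View pics/w1.png

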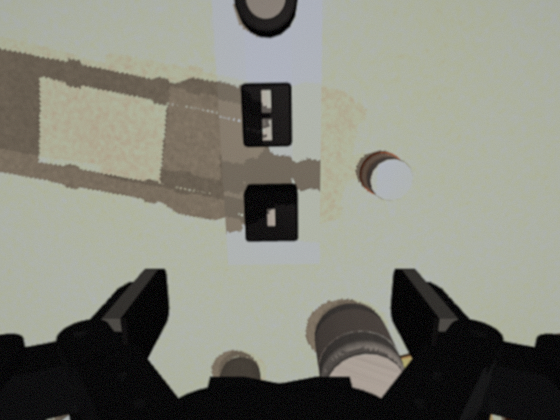

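The wrist view shows the charger top at (266,114), the cube plug at (271,212) and the round plug at (266,8). The block's sides run almost vertically in the image.

```bash
python3 - <<'E'
from h import *
P,p=cloud('w1.npz')
def sub(b,lo,hi,dark=True):
    Q=P[b[2]:b[3],b[0]:b[1]];C=p[b[2]:b[3],b[0]:b[1]]
    m=(Q[...,2]>lo)&(Q[...,2]<hi);return Q[m]
t=sub((225,310,70,160),.1,.125);print(rect(t[:,:2]),np.median(t,0))
t=sub((225,320,170,255),.072,.09);print(rect(t[:,:2]),np.median(t,0))
b=sub((190,350,0,275),.040,.056);print(rect(b[:,:2]),np.median(b,0))
E
python3 -c "
import cv2
p=cv2.imread('pics/w1.png')[60:260,190:350];cv2.imwrite('pics/w1c.png',cv2.resize(p,None,fx=3,fy=3))"
```

```text
(array([ 558.5, -201.8]), array([41.9, 34. ]), 73.67) [ 0.55881547 -0.20115188  0.11192561]
(array([ 535.9, -278.3]), array([44.4, 44.1]), 73.78) [ 0.53657679 -0.27653885  0.07993945]
(array([ 551.4, -226.1]), array([220.6,  85.4]), 73.74) [ 0.55589713 -0.21121461  0.04805177]
```

View pics/w1c.png

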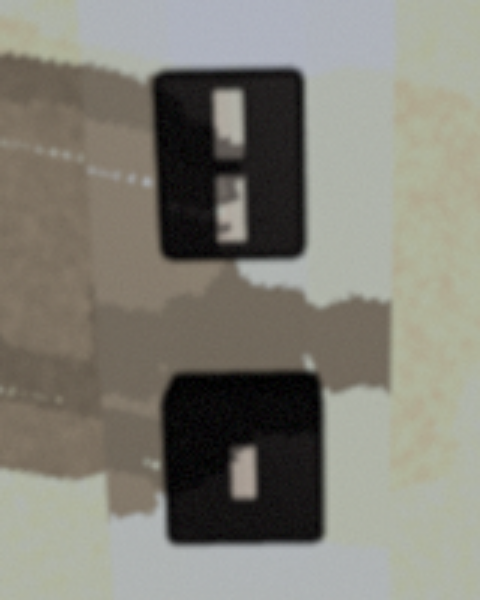

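Call:
arm_command(series=[[[-0.021, 0, 0.008, 0, 0, 0, 1], [0, 0, 0, 0, -0.4, -3.2, 1], [0, 0, 0, 0, -0.4, -3.1, 1], [0, 0, 0, 4, 0, 0, 1], [0, 0, 0, 3.5, 0, 0, 1], [0, 0, 0, 0, 0, 0, 1]]])

```text
time: 1.8
tool_pos: [0.5645, -0.1917, 0.1722]
tcp_rot: [1.406, 1.065, -1.398]
wrist_force: [-1.3, 0.4, -0.9]
width: 1.003
```

```bash
python3 - <<'E'
from h import *
from workcell import bot
from scipy.spatial.transform import Rotation as R
s=bot.read_state();M=R.from_rotvec(s['tcp_rot']).as_matrix()
print(s['time'],s['tool_pos'],M.round(4).tolist())
print('tool cm',M.T@(np.array([.5585,-.2018,.086])-s['tool_pos'])*100)
for n,b in {'scene':(290,415,245,345),'side':(95,230,235,335)}.items():
    P,p=cloud(n+'0.npz');Q=P[b[2]:b[3],b[0]:b[1]];C=p[b[2]:b[3],b[0]:b[1]].astype(int)
    m=(C[...,2]>C[...,0]+40)&(C[...,1]>30)&(C[...,2]-C[...,1]<110)&(Q[...,2]>.003)
    k,l,st,_=cv2.connectedComponentsWithStats(m.astype(np.uint8));j=1+np.argmax(st[1:,4]);q=Q[l==j]
    print(n,len(q),rect(q[:,:2]),rect(q[q[:,2]>.025][:,:2]),q[:,2].max(), np.median(q[q[:,2]<.015],0))
E
```

```text
1.8 [ 0.56446073 -0.19168129  0.17224957] [[0.0069, 0.9645, -0.2639], [-0.0015, -0.2639, -0.9646], [-1.0, 0.007, -0.0004]]
tool cm [ 8.62211703 -0.36859546  1.13679739]
scene 5447 (array([574.8, 207.5]), array([160.7, 172.7]), 78.21) (array([574.8, 207.6]), array([160.7, 172.6]), 78.14) 0.031622719318288306 [0.57158313 0.21081796 0.00487711]
side 5121 (array([571.9, 209.7]), array([162.5, 171.2]), 78.06) (array([571.8, 209.6]), array([162.3, 171.2]), 77.98) 0.03312797161533654 [0.57637983 0.20784135 0.00599673]
```

Call:
arm_command(series=[[[0.016, 0, -0.006, 0, -0.37, 1.1, 1], [0, 0, 0, 0, 0, 0, 1], [0, 0, 0, 0, 0, 0, 1]]])

```text
time: 2.1
tool_pos: [0.5596, -0.2006, 0.1754]
tcp_rot: [1.414, 1.061, -1.41]
wrist_force: [-0.1, -0.4, 0.2]
width: 1.001
```

```bash
cat >st.py <<'E'
import sys;from h import *
from workcell import bot
from scipy.spatial.transform import Rotation as R
s=bot.read_state();M=R.from_rotvec(s['tcp_rot']).as_matrix()
print(s['time'],s['tool_pos'].round(4),'yaw y',np.degrees(np.arctan2(M[1,1],M[0,1])).round(2),'toolx',M[:,0].round(4),s['wrist_force'].round(1),s['width'])
print('tool cm',M.T@(np.array([float(a) for a in sys.argv[1:4]])-s['tool_pos'])*100)
E
python3 st.py .5585 -.2018 .086
```

```text
2.1 [ 0.5596 -0.2006  0.1754] yaw y -16.03 toolx [ 3.3e-03 -8.0e-04 -1.0e+00] [-0.1 -0.4  0.2] 1.0007034085256958
tool cm [ 8.94027971 -0.1027046   0.15013774]
```

Call:
arm_command(series=[[[0.005, 0, -0.003, 2, -0.1, 0.14, 1], [0, 0, 0, 2, 0, 0, 1], [0, 0, 0, 2, 0, 0, 1], [0, 0, 0, 1.5, 0, 0, 1], [0, 0, 0, 0, 0, 0, 1], [0, 0, 0, 0, 0, 0, 1]]])

```text
time: 2.7
tool_pos: [0.566, -0.2068, 0.1097]
tcp_rot: [1.423, 1.041, -1.405]
wrist_force: [0.9, 0.5, 0.0]
width: 1.0
```

```bash
python3 st.py .5585 -.2018 .086; python3 -c "
from h import *
snap('wrist','w2');snap('side','s2')"
```

```text
2.7 [ 0.566  -0.2068  0.1097] yaw y -16.49 toolx [ 0.0187 -0.0073 -0.9998] [0.9 0.5 0. ] 1.0003291954038407
tool cm [ 2.34781739 -0.90710873 -0.27598433]
2.7 [ 0.566  -0.2068  0.1097] [[0.019, 0.959, -0.284], [-0.007, -0.284, -0.959], [-1.0, 0.02, 0.002]] [0.9 0.5 0. ] 1.0003291954038407
2.75 [ 0.5659 -0.2068  0.1097] [[0.019, 0.959, -0.284], [-0.007, -0.284, -0.959], [-1.0, 0.02, 0.002]] [ 0.1  0.4 -0. ] 0.9965220052628755
```

View pics/w2.png

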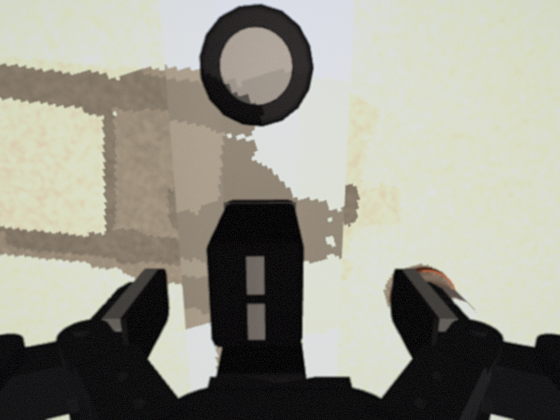

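View pics/s2.png

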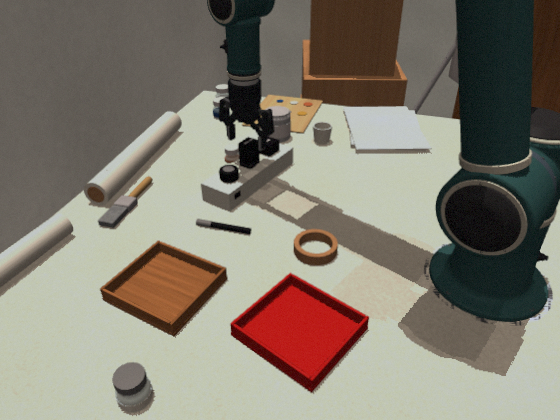

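Call:
arm_command(series=[[[0, 0, -0.02, 0, -0.85, -0.28, 1], [0, 0, 0, 0, 0, 0, 1], [0, 0, 0, 0, 0, 0, 1]]])

```text
time: 3.1
tool_pos: [0.5594, -0.2017, 0.1122]
tcp_rot: [1.417, 1.056, -1.417]
wrist_force: [-0.2, 0.3, 0.7]
width: 0.998
```

```bash
python3 st.py .5585 -.2018 .086
```

```text
3.1 [ 0.5594 -0.2017  0.1122] yaw y -16.49 toolx [ 0.0017 -0.0026 -1.    ] [-0.2  0.3  0.7] 0.9979773608000464
tool cm [ 2.62141953 -0.089886    0.02560672]
```

Call:
arm_command(series=[[[0, 0, 0, 0.9, -0.1, 0, 1], [0, 0, 0, 0.9, 0, 0, 1], [0, 0, 0, 0.6, 0, 0, 1], [0, 0, 0, 0, 0, 0, 1]]])

```text
time: 3.5
tool_pos: [0.5584, -0.2013, 0.0864]
tcp_rot: [1.417, 1.055, -1.417]
wrist_force: [0.6, -0.3, -0.1]
width: 1.002
```

```bash
python3 st.py .5585 -.2018 .086
```

```text
3.5 [ 0.5584 -0.2013  0.0864] yaw y -16.47 toolx [ 0.0021 -0.0029 -1.    ] [ 0.6 -0.3 -0.1] 1.0024698395265577
tool cm [0.03600049 0.02269111 0.04178467]
```

Aligned to within 0.5 mm; closing.

Call:
arm_command(series=[[[0, 0, 0, 0, 0, 0, 0], [0, 0, 0, 0, 0, 0, 0], [0, 0, 0, 0, 0, 0, 0], [0, 0, 0, 0, 0, 0, 0], [0, 0, 0, 0, 0, 0, 0], [0, 0, 0, 0, 0, 0, 0], [0, 0, 0, 0, 0, 0, 0], [0, 0, 0, 0, 0, 0, 0]]], newtons=70)

```text
time: 4.3
tool_pos: [0.5583, -0.2013, 0.0858]
tcp_rot: [1.417, 1.056, -1.417]
wrist_force: [0.6, -0.5, -0.6]
width: 0.389
```

```bash
python3 st.py .5585 -.2018 .086
```

```text
4.3 [ 0.5583 -0.2013  0.0858] yaw y -16.48 toolx [ 0.0015 -0.0026 -1.    ] [ 0.6 -0.5 -0.6] 0.38919328887446214
tool cm [-0.02281281  0.03173442  0.03808247]
```

Call:
arm_command(series=[[[0, 0, 0, -0.5, 0, 0, 0], [0, 0, 0, -0.5, 0, 0, 0], [0, 0, 0, -0.5, 0, 0, 0], [0, 0, 0, -0.5, 0, 0, 0], [0, 0, 0, 0, 0, 0, 0]]])

```text
time: 4.8
tool_pos: [0.5586, -0.2014, 0.1076]
tcp_rot: [1.417, 1.055, -1.417]
wrist_force: [0.1, -0.1, -1.4]
width: 0.388
```

```bash
python3 st.py .5583 -.2013 .126
```

```text
4.8 [ 0.5586 -0.2014  0.1076] yaw y -16.48 toolx [ 0.0022 -0.0029 -1.    ] [ 0.1 -0.1 -1.4] 0.3884725042909748
tool cm [-1.84372253e+00 -2.91272263e-02  9.67370432e-05]
```

Call:
arm_command(series=[[[0, 0, 0, -0.8, 0, 0, 0], [0, 0, 0, -1, 0, 0, 0], [0, 0, 0, -2, 0, 0, 0], [0, 0, 0, -3, 0, 0, 0], [0, 0, 0, -3, 0, 0, 0], [0, 0, 0, -2, 0, 0, 0], [0, 0, 0, 0, 0, 0, 0]]])

```text
time: 5.5
tool_pos: [0.5571, -0.2006, 0.2336]
tcp_rot: [1.416, 1.057, -1.418]
wrist_force: [0.2, -0.3, -0.4]
width: 0.388
```

```bash
python3 st.py .5735 .2085 .22; python3 -c "
from h import *
snap('scene','c3')
P,p=cloud('c3.npz')
p=cv2.imread('pics/c3.png')[100:310,80:360];cv2.imwrite('pics/c3c.png',cv2.resize(p,None,fx=2.5,fy=2.5))"
```

```text
5.5 [ 0.5571 -0.2006  0.2336] yaw y -16.47 toolx [ 5.0e-04 -2.3e-03 -1.0e+00] [ 0.2 -0.3 -0.4] 0.38794641708508565
tool cm [  1.27215044 -10.02679563 -39.69894769]
5.5 [ 0.5571 -0.2006  0.2336] [[0.0, 0.959, -0.284], [-0.002, -0.284, -0.959], [-1.0, 0.001, 0.002]] [ 0.2 -0.3 -0.4] 0.38794641708508565
```

View pics/c3c.png

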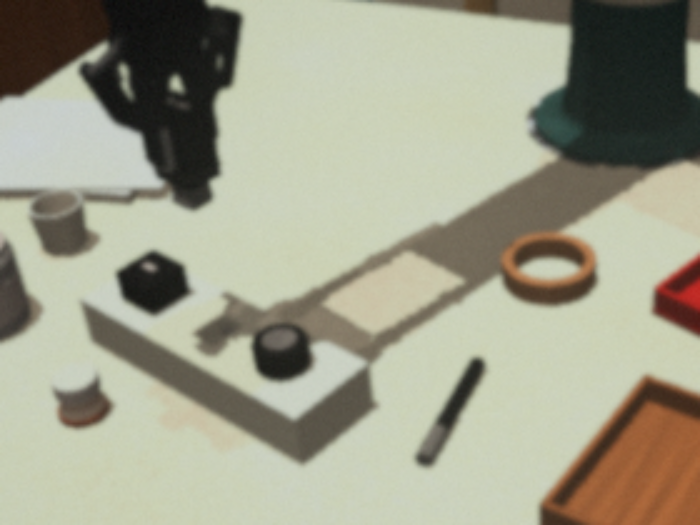

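Call:
arm_command(series=[[[0, 0, 0, 0, -0.5, -2, 0], [0, 0, 0, 0, -1, -4, 0], [0, 0, 0, 0, -1, -4, 0], [0, 0, 0, 0, -1, -4, 0], [0, 0, 0, 0, -1, -4, 0], [0, 0, 0, 0, -1, -4, 0], [0, 0, 0, 0, -1, -4, 0], [0, 0, 0, 0, -0.6, -2.5, 0], [0, 0, 0, 0, 0, 0, 0], [0, 0, 0, 0, 0, 0, 0]]])

```text
time: 6.55
tool_pos: [0.5605, 0.1026, 0.2148]
tcp_rot: [1.404, 1.071, -1.442]
wrist_force: [-0.4, -0.6, -0.8]
width: 0.39
```

```bash
python3 st.py .5735 .2085 .22
```

```text
6.55 [0.5605 0.1026 0.2148] yaw y -16.68 toolx [-0.0251 -0.0022 -0.9997] [-0.4 -0.6 -0.8] 0.3896385150695012
tool cm [ -0.57244195  -1.80257385 -10.51095104]
```

Call:
arm_command(series=[[[0, 0.004, 0.012, -0.3, -0.6, -3.5, 0], [0, 0.004, 0.012, 0, -0.6, -3.5, 0], [0, 0, 0, 0, -0.6, -3, 0], [0, 0, 0, 0, 0, 0, 0], [0, 0, 0, 0, 0, 0, 0]]])

```text
time: 7.05
tool_pos: [0.5709, 0.199, 0.2121]
tcp_rot: [1.417, 1.052, -1.433]
wrist_force: [0.2, 0.1, -1.1]
width: 0.389
```

```bash
python3 st.py .5735 .2085 .22
```

```text
7.05 [0.5709 0.199  0.2121] yaw y -17.09 toolx [-0.0066 -0.0065 -1.    ] [ 0.2  0.1 -1.1] 0.3885980912852939
tool cm [-0.79925247 -0.03602467 -0.97431134]
```

Call:
arm_command(series=[[[0, 0.008, 0.004, 1.5, 0, -1, 0], [0, 0, 0, 2.2, 0, 0, 0], [0, 0, 0, 2.2, 0, 0, 0], [0, 0, 0, 2.2, 0, 0, 0], [0, 0, 0, 1.5, 0, 0, 0], [0, 0, 0, 0.7, 0, 0, 0], [0, 0, 0, 0, 0, 0, 0], [0, 0, 0, 0, 0, 0, 0]]])

```text
time: 7.85
tool_pos: [0.5751, 0.1965, 0.1051]
tcp_rot: [1.431, 1.044, -1.436]
wrist_force: [-0.7, -0.6, -1.4]
width: 0.385
```

```bash
python3 st.py .5735 .2085 .067
```

```text
7.85 [0.5751 0.1965 0.1051] yaw y -17.75 toolx [-9.0e-04 -3.6e-03 -1.0e+00] [-0.7 -0.6 -1.4] 0.38543760952262374
tool cm [ 3.80870808 -0.52161567 -1.10874719]
```

Call:
arm_command(series=[[[0, 0.003, 0, 0, -0.5, -1, 0], [0, 0, 0, 0.8, 0, 0, 0], [0, 0, 0, 0.8, 0, 0, 0], [0, 0, 0, 0.8, 0, 0, 0], [0, 0, 0, 0.3, 0, 0, 0], [0, 0, 0, 0, 0, 0, 0], [0, 0, 0, 0, 0, 0, 0]]])

```text
time: 8.55
tool_pos: [0.5755, 0.2099, 0.079]
tcp_rot: [1.437, 1.045, -1.428]
wrist_force: [0.3, -0.1, -0.7]
width: 0.391
```

```bash
python3 st.py .5735 .2085 .067;python3 -c "
from h import *
snap('side','s4')
p=cv2.imread('pics/s4.png')[170:350,60:280];cv2.imwrite('pics/s4c.png',cv2.resize(p,None,fx=3,fy=3))"
```

```text
8.55 [0.5755 0.2099 0.079 ] yaw y -17.68 toolx [ 0.0054  0.0013 -1.    ] [ 0.3 -0.1 -0.7] 0.3911714490065238
tool cm [ 1.19956193 -0.15050085  0.19199574]
8.55 [0.5755 0.2099 0.079 ] [[0.005, 0.953, -0.304], [0.001, -0.304, -0.953], [-1.0, 0.005, -0.003]] [ 0.3 -0.1 -0.7] 0.3911714490065238
```

View pics/s4c.png

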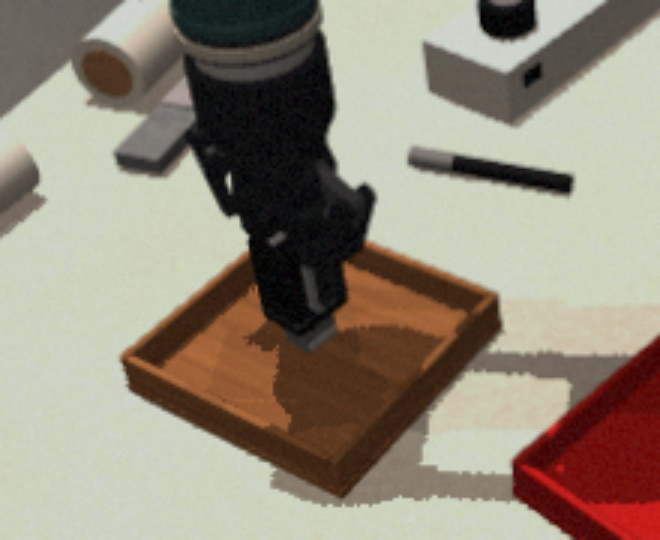

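The charger hangs over the middle of the wooden tray with its foot about 12 mm above the floor, at crop (315,335). I'll lower it slowly until it touches.

Call:
arm_command(series=[[[0, -0.002, -0.005, 0.3, 0, 0, 0], [0, 0, 0, 0.3, 0, 0, 0], [0, 0, 0, 0.2, 0, 0, 0], [0, 0, 0, 0.1, 0, 0, 0], [0, 0, 0, 0, 0, 0, 0]]])

```text
time: 9.1
tool_pos: [0.5761, 0.2097, 0.0699]
tcp_rot: [1.434, 1.047, -1.432]
wrist_force: [-0.7, 0.2, -0.7]
width: 0.394
```

```bash
python3 st.py .5735 .2085 .066
```

```text
9.1 [0.5761 0.2097 0.0699] yaw y -17.71 toolx [ 8.0e-04  1.2e-03 -1.0e+00] [-0.7  0.2 -0.7] 0.39380651886085727
tool cm [ 0.39237661 -0.21272182  0.19897002]
```

Call:
arm_command(series=[[[0, 0, 0, 0.15, 0, 0, 0], [0, 0, 0, 0.1, 0, 0, 0], [0, 0, 0, 0, 0, 0, 0]]])

```text
time: 9.4
tool_pos: [0.5762, 0.2098, 0.0674]
tcp_rot: [1.435, 1.047, -1.432]
wrist_force: [-0.8, -0.3, -1.2]
width: 0.39
```

```bash
python3 st.py .5735 .2085 .066
```

```text
9.4 [0.5762 0.2098 0.0674] yaw y -17.7 toolx [ 0.0011  0.0013 -1.    ] [-0.8 -0.3 -1.2] 0.39007169542016273
tool cm [ 0.13875463 -0.21829515  0.20520135]
```

Call:
arm_command(series=[[[0, 0, 0, 0.1, 0, 0, 0], [0, 0, 0, 0.05, 0, 0, 0], [0, 0, 0, 0, 0, 0, 0]]])

```text
time: 9.7
tool_pos: [0.5763, 0.2098, 0.0658]
tcp_rot: [1.435, 1.047, -1.432]
wrist_force: [0.2, 0.5, -2.0]
width: 0.392
```

```bash
python3 st.py .5735 .2085 .066
```

```text
9.7 [0.5763 0.2098 0.0658] yaw y -17.71 toolx [ 0.0012  0.0013 -1.    ] [ 0.2  0.5 -2. ] 0.3923752873798509
tool cm [-0.01650633 -0.22456429  0.20880455]
```

Call:
arm_command(series=[[[0, 0, 0, 0.08, 0, 0, 0], [0, 0, 0, 0.05, 0, 0, 0], [0, 0, 0, 0, 0, 0, 0]]])

```text
time: 10.0
tool_pos: [0.5765, 0.2099, 0.0658]
tcp_rot: [1.435, 1.047, -1.431]
wrist_force: [0.2, 1.0, -1.7]
width: 0.389
```

```bash
python3 st.py .5735 .2085 .066
```

```text
10.0 [0.5765 0.2099 0.0658] yaw y -17.71 toolx [ 0.0015  0.0014 -1.    ] [ 0.2  1.  -1.7] 0.3890897930088347
tool cm [-0.02070109 -0.24061113  0.22552135]
```

Call:
arm_command(series=[[[0, 0, 0, 0.15, 0, 0, 0], [0, 0, 0, 0, 0, 0, 0]]])

```text
time: 10.2
tool_pos: [0.577, 0.2102, 0.066]
tcp_rot: [1.436, 1.047, -1.431]
wrist_force: [0.7, 0.2, -1.8]
width: 0.388
```

```bash
python3 st.py .5735 .2085 .066;python3 -c "
from h import *
snap('side','s5')
p=cv2.imread('pics/s5.png')[230:330,110:230];cv2.imwrite('pics/s5c.png',cv2.resize(p,None,fx=5,fy=5))"
```

```text
10.2 [0.577  0.2102 0.066 ] yaw y -17.71 toolx [ 0.0022  0.0018 -1.    ] [ 0.7  0.2 -1.8] 0.3883820297614524
tool cm [ 0.00315232 -0.2802754   0.26362389]
10.2 [0.577  0.2102 0.066 ] [[0.002, 0.953, -0.304], [0.002, -0.304, -0.953], [-1.0, 0.002, -0.002]] [ 0.7  0.2 -1.8] 0.3883820297614524
```

View pics/s5c.png

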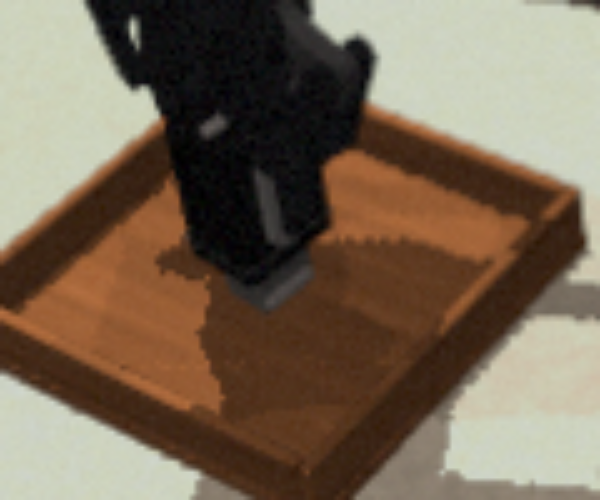

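The TCP stalls at z = 0.066, which is where the foot should meet the tray floor. In the picture the foot (crop 270,290) is at the floor. Releasing now.

Call:
arm_command(series=[[[0, 0, 0, 0, 0, 0, 0.45], [0, 0, 0, 0, 0, 0, 0.5], [0, 0, 0, 0, 0, 0, 0.6], [0, 0, 0, 0, 0, 0, 0.75], [0, 0, 0, 0, 0, 0, 0.9], [0, 0, 0, 0, 0, 0, 0.9], [0, 0, 0, 0, 0, 0, 0.9]]], newtons=20)

```text
time: 10.95
tool_pos: [0.5774, 0.2103, 0.0652]
tcp_rot: [1.436, 1.047, -1.43]
wrist_force: [0.5, 0.2, 0.1]
width: 0.899
```

```bash
python3 st.py .577 .2102 .066;python3 -c "
from h import *
snap('side','s6')
p=cv2.imread('pics/s6.png')[210:330,90:240];cv2.imwrite('pics/s6c.png',cv2.resize(p,None,fx=4,fy=4))"
```

```text
10.95 [0.5774 0.2103 0.0652] yaw y -17.71 toolx [ 0.0031  0.0021 -1.    ] [0.5 0.2 0.1] 0.8992454958278945
tool cm [-0.08087013 -0.03607915  0.02104541]
10.95 [0.5774 0.2103 0.0652] [[0.003, 0.953, -0.304], [0.002, -0.304, -0.953], [-1.0, 0.002, -0.003]] [0.5 0.2 0.1] 0.8992454958278945
```

View pics/s6c.png

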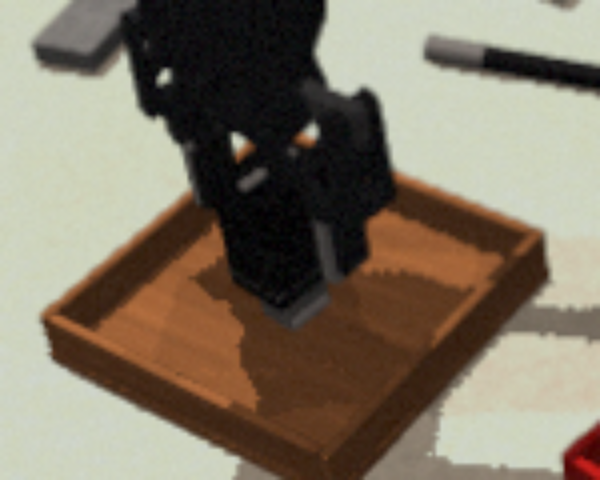

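The charger stands free between the open fingers. I'll back off straight up.

Call:
arm_command(series=[[[0, 0, 0, -0.8, 0, 0, 0.95], [0, 0, 0, -1, 0, 0, 0.95], [0, 0, 0, -1, 0, 0, 0.95], [0, 0, 0, -1.5, 0, 0, 0.95], [0, 0, 0, -1.5, 0, 0, 0.95], [0, 0, 0, -2, 0, 0, 0.95], [0, 0, 0, -3, 0, 0, 0.95], [0, 0, 0, -3, 0, 0, 0.95], [0, 0, 0, -2, 0, 0, 0.95], [0, 0, 0, 0, 0, 0, 0.95]]])

```text
time: 12.0
tool_pos: [0.5781, 0.2103, 0.2405]
tcp_rot: [1.443, 1.044, -1.422]
wrist_force: [-0.6, -0.6, 0.5]
width: 0.953
```

```bash
python3 st.py .577 .2102 .066;python3 -c "
from h import *
snap('side','s7');snap('scene','c7')"
```

```text
12.0 [0.5781 0.2103 0.2405] yaw y -17.71 toolx [ 0.0108  0.0046 -0.9999] [-0.6 -0.6  0.5] 0.9532316215877956
tool cm [17.45081559 -0.25508036  0.1803367 ]
12.0 [0.5781 0.2103 0.2405] [[0.011, 0.953, -0.304], [0.005, -0.304, -0.953], [-1.0, 0.009, -0.008]] [-0.6 -0.6  0.5] 0.9532316215877956
12.05 [0.5775 0.2102 0.239 ] [[0.009, 0.953, -0.304], [0.004, -0.304, -0.953], [-1.0, 0.007, -0.007]] [ 0.  -0.2 -0.1] 0.9473114026592045
```

View pics/s7.png

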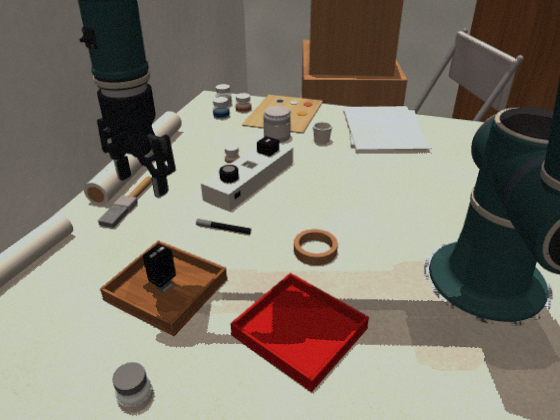

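View pics/c7.png

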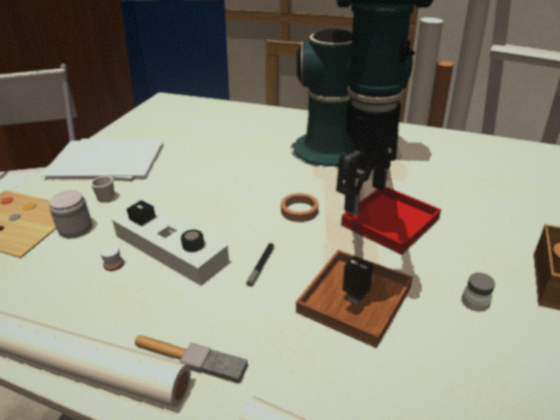

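Both pictures show the charger standing in the wooden tray, at side (160,267) and scene (356,280). The cube and round plugs are still in the block and the gripper is clear.

```bash
python3 -c "
from workcell import bot
print(bot.finish_job())"
```

```text
the job is handed in; nothing more can be done
None
```

I pulled the charger straight up out of the middle socket, stood it near the centre of the wooden tray, let go and backed the gripper straight up. The job was handed in at about 12 s of the 43 s allowed.

The last side and scene pictures show the charger upright in the tray. The cube and round plugs are still in the block, and nothing is touching the robot. Wrist force never read above about 2 N between moves; I didn't see the peaks within a move.

Two checks disagreed slightly:
- **Set-down:** the wrist force showed no clear rise when the charger touched the tray. I judged contact from the arm stopping at the expected height of 66 mm, and from the picture.
- **Charger position:** the scene and side cameras differed by about 7 mm, so I used the wrist camera for the grasp.

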